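# Clear the valve bank's reservoirs into their colour caddies

### The job

The run is over: draw the two teal-capped reservoir tubes and the orange-capped one out of the sloping rack under the valve bar, and set each one down gently, cap up, in the caddy of its cap's colour, standing on the caddy's floor (it may lean a little against the side); do not drop or throw them. Leave the white-capped tube in its place in the rack, and do not disturb the other things on the table.

Things in the scene. Friction and masses are not known exactly. Their poses are not given: they have to be found in the camera images.
- tube_teal_a: a round closed reservoir tube standing in one of the four pockets of the rack: frosted pale body 29 mm in diameter, teal (blue-green) cap 35 mm in diameter on the top 22 mm (98 to 120 mm up its axis), 120 mm long in all (with a 4 mm nub on the cap), about 80 g. Origin: centre of its flat bottom; +z runs along its axis to the cap, and at the start leans 35 degrees from vertical. To be sorted.
- tube_teal_b: a round closed reservoir tube standing in one of the four pockets of the rack: frosted pale body 29 mm in diameter, teal (blue-green) cap 35 mm in diameter on the top 22 mm (98 to 120 mm up its axis), 120 mm long in all (with a 4 mm nub on the cap), about 80 g. Origin: centre of its flat bottom; +z runs along its axis to the cap, and at the start leans 35 degrees from vertical. To be sorted.
- tube_orange: a round closed reservoir tube standing in one of the four pockets of the rack: frosted pale body 29 mm in diameter, orange cap 35 mm in diameter on the top 22 mm (98 to 120 mm up its axis), 120 mm long in all (with a 4 mm nub on the cap), about 80 g. Origin: centre of its flat bottom; +z runs along its axis to the cap, and at the start leans 35 degrees from vertical. To be sorted.
- tube_white: a round closed reservoir tube standing in one of the four pockets of the rack: frosted pale body 29 mm in diameter, white cap 35 mm in diameter on the top 22 mm (98 to 120 mm up its axis), 120 mm long in all (with a 4 mm nub on the cap), about 80 g. Origin: centre of its flat bottom; +z runs along its axis to the cap, and at the start leans 35 degrees from vertical. It stays where it is.
- caddy_teal: a fixed teal (blue-green) open-topped caddy, 85 mm (x) by 145 mm (y) outside, 85 mm tall, walls, divider and floor 5 mm thick; a divider across the middle makes two bays, each 75 mm (x) by 65 mm (y), centred at y = +35 and -35 mm. Any number of tubes may share a bay. Origin: centre of its underside; z is up.
- caddy_orange: a fixed orange open-topped caddy, 85 mm (x) by 145 mm (y) outside, 85 mm tall, walls, divider and floor 5 mm thick; a divider across the middle makes two bays, each 75 mm (x) by 65 mm (y), centred at y = +35 and -35 mm. Any number of tubes may share a bay. Origin: centre of its underside; z is up.
- rack: a fixed dark rack (base 140 x 336 x 12 mm) with a row of four square pockets, 33 mm wide, 65 mm deep, at y = -126, -42, 42, 126 mm, leaning 35 degrees to -x (towards the robot): axes along (-0.574, 0, 0.819), floors centred at x 0, z 45 mm. Each tube stands 55 mm out of its pocket, cap top at x -70, z 142 mm; it comes out along its leaning axis. Origin: on the table under the pocket floors; z up.
- valve_bar (a point): middle of the underside of the front edge of the black valve bar (fixed to the rack, axes as the rack's) that runs above the row along y, at x -35, z 217 mm of the rack: 26 mm deep, 48 mm high with its valves, 326 mm long; posts at both ends, 80 mm behind, with arms to the bar. A hand coming straight down on a cap strikes it.
- objective: bystander: a loose brass-coloured objective lens, 34 mm in diameter, 44 mm tall. Origin: centre of its underside.
- dish: bystander: a loose flat pale round dish, 88 mm in diameter, 14 mm high. Origin: centre of its underside.
- wash_bottle: bystander: a loose bottle with a blue cap, 64 mm in diameter, 130 mm tall. Origin: centre of its underside.
- amber_jar: bystander: a loose amber jar, 60 mm in diameter, 80 mm tall. Origin: centre of its underside.
- driver: bystander: a loose screwdriver lying on the table, 160 mm long. Origin: near its middle, on the table.
Not all that is in view belongs to the job. What is shaped like the tube_teal_b but purple is not meant. Leave any purple look-alike of the tube_orange alone.

How it is judged:
At the end, for the whole second after the job is handed in: Both teal-capped tubes stand in the teal caddy and the orange one in the orange caddy: bottom inside the walls and under 30 mm above the caddy's underside, cap up, leaning under 0.6 rad, at rest (under 0.03 m/s); the white-capped tube is within 15 mm of where it stood (x of tube_teal_a in the frame of caddy_teal between -0.0425 and 0.0425 m and y of tube_teal_a in the frame of caddy_teal between -0.0725 and 0.0725 m and z of each of tube_teal_a, tube_teal_b in the frame of caddy_teal below 0.03 m and angle between each of tube_teal_a, tube_teal_b, tube_orange's own z axis and vertical below 0.6 rad and linear speed of each of tube_teal_a, tube_teal_b, tube_orange below 0.03 m/s and x of tube_teal_b in the frame of caddy_teal between -0.0425 and 0.0425 m and y of tube_teal_b in the frame of caddy_teal between -0.0725 and 0.0725 m and x of tube_orange in the frame of caddy_orange between -0.0425 and 0.0425 m and y of tube_orange in the frame of caddy_orange between -0.0725 and 0.0725 m and z of tube_orange in the frame of caddy_orange below 0.03 m and distance of tube_white from where it was at the start of the episode below 0.015 m); the robot touches nothing.
It fails at once if the white-capped tube is drawn out or shifted in its pocket (over 15 mm) (distance of tube_white from where it was at the start of the episode above 0.015 m).
It fails at once if a tube is dropped or thrown (moves faster than 0.75 m/s out of the fingers) (linear speed of tube_teal_a above 0.75 m/s and contact force between the fingers and tube_teal_a below 0.05 N).
It fails at once if a tube is dropped or thrown (moves faster than 0.75 m/s out of the fingers) (linear speed of tube_teal_b above 0.75 m/s and contact force between the fingers and tube_teal_b below 0.05 N).
It fails at once if a tube is dropped or thrown (moves faster than 0.75 m/s out of the fingers) (linear speed of tube_orange above 0.75 m/s and contact force between the fingers and tube_orange below 0.05 N).
It fails at once if a bystander is moved by over 30 mm (distance of any of objective, dish, wash_bottle, amber_jar, driver from where it was at the start of the episode above 0.03 m).
It also fails if it takes over 72 s, if anything falls off the work surface, if the arm or the gripper's body presses on something with over 40 N, if the wrist force passes 120 N, or if a joint passes its speed limit or range.

### The arm

A 6-joint arm with a two-finger parallel gripper is mounted at the origin on the work surface. World frame = base frame: x ahead of the robot, y to its left, z up, the work surface at z = 0. Lengths are in m, angles in rad, forces in N, time in s.
With the tool pointing down it reaches from about 0.325 to 0.75 m from the base axis. Payload 7.6 kg.
Tool frame: the origin (TCP) lies midway between the tips of the shut fingers; the grasp point (between the pads) lies manip.grip_depth behind it (manip.grip_depth is the distance from the TCP to the grasp point, in m); z points along the fingers, y is the line along which they close (so a half turn about z gives the same grasp; the last joint's range is limited). The gripper opens to 85 mm and grips with 20 to 120 N. Pads are 22 mm wide; open, the fingers measure 114 mm over their backs; the gripper's body (76 mm by 85 mm) begins 54 mm behind the grasp point. The pads swing forward as they close: fully open they stand 13 mm farther back than shut.
Start: joints at [1.148, 0.052, 1.401, -0, 1.689, -0.07], TCP at [0.181, 0.493, 0.231] pointing down, gripper open.
Joint ranges: [-2.9, 2.9], [-0.91, 2.17], [0.12, 2.37], [-1.06, 4.2], [0.26, 2.73], [-2.93, 2.93]. Speed limits (rad/s): [2.57, 2.57, 3.01, 3.14, 3.14, 3.14].

### API

Orientations are given as [roll, pitch, yaw] about the fixed x, y, z axes, in that order (R = Rz(yaw) Ry(pitch) Rx(roll)).
In Python, from plant import manip, camera, calibration, order, search_frame, place_of gives the robot as it stands. The module is installed in compiled form; this text tells all that it offers.
- The arm moves only by the tool apply_moves, never from a script. Its argument "increments" is a list that holds one entry, the list of rows, each a list of 7 numbers: the turn, a rotation vector about the tool's x, y, z in rad, then the shift along the tool's x, y, z in mm, then the closure, from -1 (fully open) to 1 (shut). A call has 1 to 5 rows; each row is the pose to reach, as a shift and turn from the pose commanded when the call began, along the tool's axes at that moment; what a row does not reach only later rows make up. A row lasts 1/12 s, in which the tool goes at most 41.7 mm and 7.16 degrees, less where a joint would pass 70% of its speed; a pose out of reach is approached as far as the arm can. A call with a gripper value outside its range is refused whole. The fingers move at their own pace and stop on an object; the grip force is fixed at half the most. Time passes only in rows, so rows that repeat a pose let the fingers close. It gives the time, the measured TCP pose, the force, the opening and the grip force at its end, in the units of the state.
- manip.read_state(): the state, without advancing time (a new reading comes with each control period).
- camera(name): name is "scene" or "top" or "wrist"; returns the picture (400x640x3 uint8, red, green, blue); there is no depth.
- calibration(name): a dict with "fx", "fy", "cx", "cy" (pixels), "extrinsics" (4x4, takes a point from world to camera coordinates); the wrist camera has in their place "mount" (4x4, takes a point from camera to tool coordinates, whose origin is the TCP and whose axes are the flange's). Camera axes: x right, y down, z forward; pixel columns grow to the right and rows downward; lengths in m; the calibration is good to about 2 mm. The wrist camera is an equidistant fisheye: a pixel r from the principal point sees the ray r / f radians off the axis. A picture is of the moment at which its call begins: read the wrist's pose just before it. calibration takes no time and is no camera call.
- order.sign_off(): hands the job in; it is judged then, once.
Trained networks look in the newest picture that a camera, given by its name, has taken for a name from the list of things; names that differ only in an ending like _2 or _b are one class to them, and where a whole thing is asked for, a point or a joint stands for the part that bears it (a point fixed in the world has none). Each returns a list of dicts, best first, with "conf" (0 to 1); they miss things now and then, are a little off and sometimes report something else, mostly with a low value. They report only what shows in the picture. A call takes as long as a camera call. They do not tell look-alikes from the thing itself.
- search_frame(label, camera): "location" ([x, y, z] in m, in the coordinates of the camera as it stood for that picture, good to about 4 mm: the middle of the surface that is visible of it).
- place_of(label, camera): "location" ([x, y, z] in m, in the coordinates of the camera as it stood for that picture, good to about 4 mm: a listed point, or the origin of a listed thing).
The state is a dict: "t": time; "joint_positions": joint angles; "dq": joint speeds; "effort": joint torques, N m; "position": TCP position; "eef_rot": TCP orientation; "wrist_force": force on the tool from outside, world axes, zero at the start; "ft_torque": the same for the moment, N m; "grip_width": finger opening in m; "grip_force": force on a finger pad.
Only numpy, scipy, OpenCV 4.12 (cv2) and the standard library are available. Lean on these libraries where they do the work, as an engineer would, in place of code of your own. Each camera call takes 0.05 s, during which the arm holds its last target. There are 200 camera calls.

## Working session

There is one attempt and no reset: what is moved stays moved. The work goes in short steps, Python scripts to look and compute and a tool call to move; the robot and the scene stay as the last step left them, time stands still between calls to the robot, and variables do not carry over. Pictures are saved under pics/ and viewed, at most 12 in all, crops included, and the job is handed in when it is done.

Besides the shell and the picture viewer there is one more tool, called after "Emit:" in YAML: its name, and indented under it one key for each argument. apply_moves: Moves the arm, as the interface text tells. Its arguments: {"type":"object","properties":{"increments":{"type":"array"}},"required":["increments"]}

```bash
mkdir -p pics; cat > h.py <<'E'
import numpy as np, cv2
from plant import manip, camera, calibration, order, search_frame, place_of
from scipy.spatial.transform import Rotation as R
def w(cam,p):
    E=np.array(calibration(cam)["extrinsics"]); return (np.linalg.inv(E)@np.r_[p,1])[:3]
E
python3 - <<'E'
from h import *
s=manip.read_state(); print(s, manip.grip_depth)
for c in ["scene","top"]:
    im=camera(c); cv2.imwrite(f"pics/{c}0.png",im[:,:,::-1])
    print(c,{k:np.round(v,3).tolist() for k,v in calibration(c).items()})
    for n in ["tube_teal_a","tube_orange","tube_white","caddy_teal","caddy_orange","rack","valve_bar","objective","dish","wash_bottle","amber_jar","driver"]:
        k=calibration(c)
        for d in place_of(n,c):
            p=np.array(d["location"]); print(n,round(d["conf"],2),np.round(w(c,p),3),np.round([k["fx"]*p[0]/p[2]+k["cx"],k["fy"]*p[1]/p[2]+k["cy"]]))
E
```

```text
{'t': 0.0, 'joint_positions': array([ 1.14771898e+00,  5.28422264e-02,  1.40172033e+00, -1.47518570e-05,
        1.68863302e+00, -7.03013553e-02]), 'dq': array([ 0.00045258, -0.0008062 , -0.00052055,  0.00045199, -0.00103522,
       -0.00010157]), 'effort': array([ 3.91477688e-04, -3.81680489e+01, -3.60180581e+01, -1.14547851e-05,
        6.25994973e-03,  3.14892850e-05]), 'position': array([0.18124584, 0.49239358, 0.2304718 ]), 'eef_rot': array([-3.13999266e+00, -9.79788452e-05,  2.78881486e+00]), 'wrist_force': array([-1.28467464,  0.58658489,  0.25844818]), 'ft_torque': array([-0.01587551,  0.0354834 , -0.02975235]), 'grip_force': 0.0, 'grip_width': 0.08530596259792621} 0.0187
scene {'fx': 448.498, 'fy': 448.498, 'cx': 314.089, 'cy': 196.514, 'extrinsics': [[0.174, 0.985, 0.009, -0.117], [0.809, -0.138, -0.571, -0.412], [-0.561, 0.107, -0.821, 1.679], [0.0, 0.0, 0.0, 1.0]]}
tube_teal_a 0.58 [ 0.79  -0.143  0.009] [270. 286.]
tube_teal_a 0.42 [ 0.61  -0.027  0.218] [300. 181.]
tube_orange 0.69 [0.696 0.275 0.014] [408. 233.]
caddy_teal 0.71 [ 0.421 -0.264  0.003] [218. 185.]
caddy_
[... 766 characters left out ...]
44] [322. 181.]
tube_orange 0.59 [ 0.633 -0.068  0.042] [354. 185.]
tube_white 0.66 [0.651 0.093 0.04 ] [292. 178.]
tube_white 0.31 [ 0.628 -0.158  0.047] [389. 188.]
caddy_teal 0.77 [ 0.414 -0.257  0.001] [425. 271.]
caddy_orange 0.91 [0.423 0.259 0.   ] [229. 265.]
caddy_orange 0.68 [0.647 0.013 0.046] [323. 180.]
rack 0.56 [ 0.645 -0.03  -0.002] [339. 182.]
valve_bar 0.69 [ 0.605 -0.027  0.218] [339. 191.]
objective 0.58 [ 0.46   0.051 -0.001] [308. 252.]
dish 0.61 [ 0.508 -0.093 -0.   ] [362. 234.]
wash_bottle 0.71 [0.606 0.335 0.001] [202. 195.]
amber_jar 0.64 [ 0.602 -0.357  0.   ] [462. 200.]
driver 0.86 [ 0.406 -0.025  0.001] [336. 273.]
driver 0.72 [ 0.506 -0.092 -0.   ] [362. 235.]
```

View pics/top0.png

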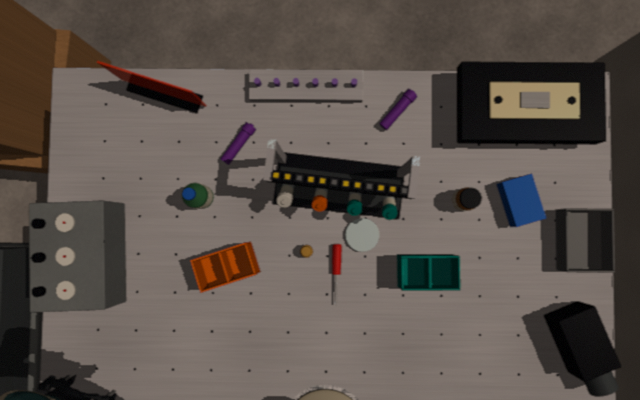

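```bash
python3 -c "
import cv2
a=cv2.imread('pics/scene0.png')[110:310,160:460];b=cv2.imread('pics/top0.png')[130:300,180:480]
cv2.imwrite('pics/c.png',cv2.resize(a,None,fx=2.6,fy=2.6,interpolation=cv2.INTER_CUBIC));cv2.imwrite('pics/d.png',cv2.resize(b,None,fx=2.6,fy=2.6,interpolation=cv2.INTER_CUBIC))"
```

```text
(no output)
```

View pics/d.png

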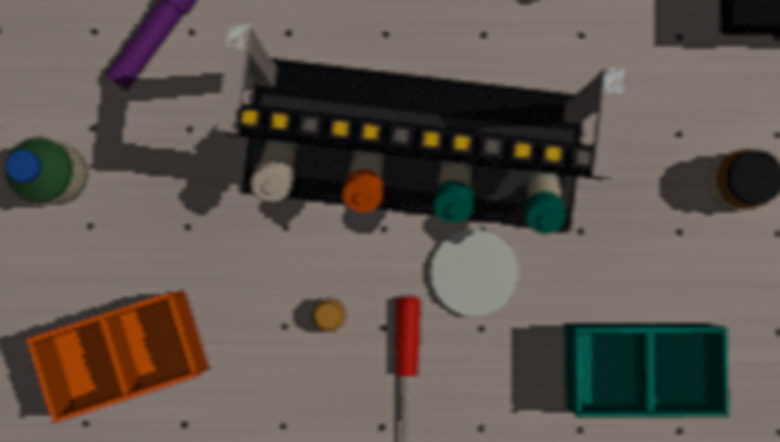

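View pics/c.png

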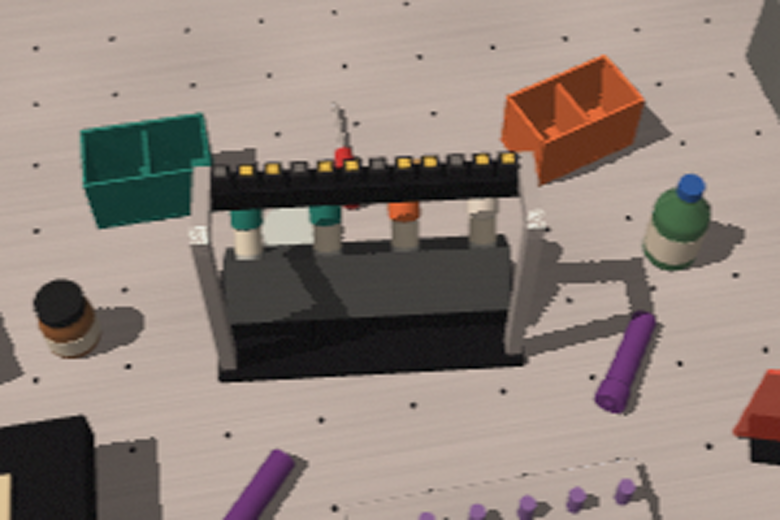

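The top picture shows the rack row: white cap at px (285,200), orange (320,203), teal (355,208) and teal (390,211). The teal caddy is at (428,272) and the orange one at (225,266), yawed. The orange candidates are the rack tube at (320,203) and a purple one lying at (238,143). The teal candidates are the rack tubes at (355,208) and (390,211) and a purple one lying at (398,110). The rack tubes are the ones meant: the enlarged crops show orange and teal caps, and the lying ones are purple. I'll start with orange.

```bash
cat >> h.py <<'E'
X0,Y0,PSI=.640,-.030,-.095
def rk(v):
    return np.array([X0,Y0,0])+R.from_euler('z',PSI).apply(np.array(v)/1000.)
def grasp(py,s,tilt=35):   # TCP at s mm along the tube axis
    t=np.radians(35); p=rk([-s*np.sin(t),py,45+s*np.cos(t)]); t=np.radians(tilt)
    M=np.array([[-np.cos(t),0,np.sin(t)],[0,1,0],[-np.sin(t),0,-np.cos(t)]])
    return p,R.from_euler('z',PSI)*R.from_matrix(M)
def down(p,yaw=0): # tool y = world y turned by yaw
    return np.array(p),R.from_euler('z',yaw)*R.from_matrix([[-1,0,0],[0,1,0],[0,0,-1.]])
def cur():
    s=manip.read_state(); return s["position"],R.from_euler('xyz',s["eef_rot"])
def plan(*wps):
    p,q=cur(); print("t",manip.read_state()["t"],"p",np.round(p,4),"grip",manip.read_state()["grip_width"],"j",np.round(manip.read_state()["joint_positions"],2))
    for P,Q in wps:
        rv=(q.inv()*Q).as_rotvec(); d=q.inv().apply(P-p)*1000
        print(np.round(rv,3).tolist(),np.round(d,1).tolist()," |mm|",round(np.linalg.norm(d)),"deg",round(np.degrees(np.linalg.norm(rv)),1)); p,q=P,Q
E
python3 - <<'E'
from h import *
a=grasp(42,176); print(a[0],grasp(42,86)[0])
plan(down([.45,.22,.26],-.095),down([.50,.03,.25],-.095),a)
E
```

```text
[0.54348974 0.0213864  0.18917076] [0.59487885 0.01648969 0.11544708]
t 1.3 p [0.1814 0.4927 0.2313] grip 0.08531291697594422 j [ 1.15  0.05  1.4   0.    1.69 -0.07]
[0.0, 0.0, -0.258] [-346.3, -163.1, -28.7]  |mm| 384 deg 14.8
[0.0, 0.0, 0.0] [-67.8, -184.4, 10.0]  |mm| 197 deg 0.0
[0.0, -0.611, -0.0] [-44.1, -4.4, 60.8]  |mm| 75 deg 35.0
```

Emit:
apply_moves:
  increments:
    - [[0,0,0,-35,-16,-3,-1],[0,0,0,-70,-33,-6,-1],[0,0,0,-105,-49,-9,-1],[0,0,0,-140,-66,-12,-1],[0,0,0,-175,-82,-15,-1]]

```text
t: 1.72
position: [0.3181, 0.3538, 0.2466]
eef_rot: [3.141, 0.0, 2.789]
wrist_force: [1.1, 0.2, -1.1]
grip_width: 0.0855
grip_force: 0.0
```

Emit:
apply_moves:
  increments:
    - [[0,0,-0.06,-35,-16,-3,-1],[0,0,-0.12,-70,-33,-6,-1],[0,0,-0.18,-105,-49,-9,-1],[0,0,-0.258,-140,-66,-12,-1],[0,0,-0.258,-171,-81,-14,-1]]

```text
t: 2.13
position: [0.4511, 0.2182, 0.2608]
eef_rot: [3.141, 0.001, 3.05]
wrist_force: [0.8, 1.0, 0.4]
grip_width: 0.0854
grip_force: 0.0
```

Emit:
apply_moves:
  increments:
    - [[0,0,0,-14,-37,2,-1],[0,0,0,-28,-74,4,-1],[0,0,0,-42,-111,6,-1],[0,0,0,-55,-148,8,-1],[0,0,0,-68,-184,10,-1]]

```text
t: 2.55
position: [0.5002, 0.0285, 0.2504]
eef_rot: [3.141, 0.0, 3.047]
wrist_force: [0.7, -0.8, -0.4]
grip_width: 0.0853
grip_force: 0.0
```

Emit:
apply_moves:
  increments:
    - [[0,-0.12,0,-9,-1,12,-1],[0,-0.24,0,-18,-2,24,-1],[0,-0.36,0,-27,-3,36,-1],[0,-0.48,0,-36,-4,48,-1],[0,-0.6,0,-44,-4,60,-1]]

```text
t: 2.97
position: [0.544, 0.0222, 0.1911]
eef_rot: [3.141, 0.608, 3.046]
wrist_force: [1.4, -0.9, -0.1]
grip_width: 0.0854
grip_force: 0.0
```

```bash
cat > look.py <<'E'
from h import *
import sys
# wrist view
p,q=cur(); im=camera("wrist"); c=calibration("wrist"); M=np.array(c["mount"])
cv2.imwrite(f"pics/{sys.argv[1]}.png",im[:,:,::-1])
def ww(v): return p+q.apply((M@np.r_[v,1])[:3])
def pix(P):
    v=(np.linalg.inv(M)@np.r_[q.inv().apply(P-p),1])[:3]; r=np.hypot(v[0],v[1]); th=np.arctan2(r,v[2])
    return np.array([c["cx"]+c["fx"]*th*v[0]/r,c["cy"]+c["fy"]*th*v[1]/r])
if __name__=="__main__":
    for n in sys.argv[2:]:
        for d in place_of(n,"wrist"): print(n,round(d["conf"],2),np.round(ww(d["location"]),4),np.round(pix(ww(d["location"]))))
E
python3 look.py w0 tube_orange tube_white tube_teal_a rack valve_bar; python3 -c "
from h import *
plan(grasp(42,176),grasp(42,86))"
```

```text
tube_orange 0.85 [0.6449 0.0117 0.0459] [320. 183.]
tube_orange 0.64 [0.6982 0.2709 0.0159] [512. 183.]
tube_white 0.96 [0.6556 0.0942 0.0465] [397. 185.]
tube_teal_a 0.74 [ 0.7924 -0.1477  0.0162] [229. 239.]
tube_teal_a 0.56 [ 0.6339 -0.0756  0.0404] [239. 178.]
rack 0.95 [ 6.412e-01 -2.960e-02 -1.000e-04] [285. 154.]
valve_bar 0.59 [ 0.6055 -0.0305  0.2157] [252. 334.]
t 3.2667 p [0.5449 0.0224 0.1937] grip 0.08558800383618574 j [ 0.   -0.31  1.9  -0.07  0.95 -1.45]
[0.0, -0.009, -0.0] [3.7, -1.1, 3.0]  |mm| 5 deg 0.5
[0.0, 0.0, 0.0] [0.0, -0.0, 90.0]  |mm| 90 deg 0.0
```

View pics/w0.png

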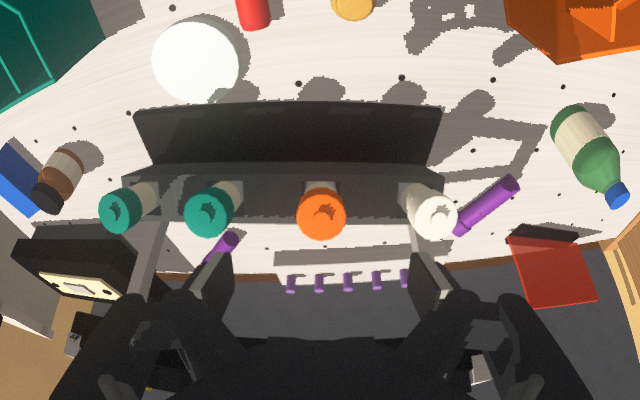

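The wrist view shows the orange cap centred at (321,216), white at (437,217) and teal at (208,214) and (120,212). I'll fit the rack pose to these cap tops.

```bash
python3 - <<'E'
import sys; sys.argv=["x","w1"]
from look import *
import h
from scipy.optimize import least_squares
f=cv2.imread("pics/w1.png"); hsv=cv2.cvtColor(f,cv2.COLOR_BGR2HSV)
pts={}
for py,(u,v) in {42:(321,216),-42:(208,214),-126:(120,212)}.items():
    hh=int(np.median(hsv[v-12:v-6,u-6:u+6,0])); m=((abs(hsv[:,:,0].astype(int)-hh)<8)&(hsv[:,:,1]>110)).astype(np.uint8)
    n,l,st,ce=cv2.connectedComponentsWithStats(m); k=l[v-10,u]; pts[py]=(u,v); print(py,st[k],ce[k])
def res(z):
    h.X0,h.Y0,h.PSI=z
    t=np.radians(35); return np.concatenate([pix(h.rk([-70,py,142]))-np.array(c) for py,c in {**pts,126:(437,217)}.items()])
s=least_squares(res,[.64,-.03,-.095]); print(res([.64,-.03,-.095]).round(1)); print(s.x.round(4),s.fun.round(1), p)
E
```

```text
42 [ 295  184   51   54 2105] [320.20190024 210.68028504]
-42 [ 183  185   51   50 1886] [208.12354189 209.02120891]
-126 [  99  190   43   41 1224] [118.30310458 210.19281046]
[-1.4 -3.1 -4.7 -1.6 -7.  -0.8 -0.9 -4.6]
[ 0.644  -0.0285 -0.1033] [ 2.1  0.5 -0.3  1.3 -3.3  1.4  0.3 -0.6] [0.54494002 0.02239784 0.19369538]
```

```bash
sed -i 's/^X0,Y0.*/X0,Y0,PSI=.642,-.029,-.099/' h.py; python3 -c "
from h import *
plan(grasp(42,86))"
```

```text
t 3.3167 p [0.5451 0.0224 0.1936] grip 0.0852400701335314 j [ 0.   -0.31  1.9  -0.07  0.95 -1.45]
[0.003, -0.008, 0.003] [1.3, 0.2, 94.0]  |mm| 94 deg 0.5
```

Emit:
apply_moves:
  increments:
    - [[0,-0.008,0,1,0,20,-0.5],[0,-0.008,0,1,0,40,-0.5],[0,-0.008,0,1,0,60,-0.5],[0,-0.008,0,1,0,77,-0.5],[0,-0.008,0,1,0,94,-0.5]]

```text
t: 3.73
position: [0.5975, 0.0173, 0.1132]
eef_rot: [3.141, 0.609, 3.046]
wrist_force: [0.5, -0.5, -0.1]
grip_width: 0.064
grip_force: 0.0
```

```bash
python3 look.py w2; python3 -c "
from h import *
plan(grasp(42,86))"
```

```text
t 3.7833 p [0.5969 0.0171 0.1098] grip 0.06435933478684581 j [-0.01 -0.06  1.86 -0.07  0.74 -1.45]
[0.002, -0.006, 0.003] [-3.3, 0.5, -4.6]  |mm| 6 deg 0.4
```

View pics/w2.png

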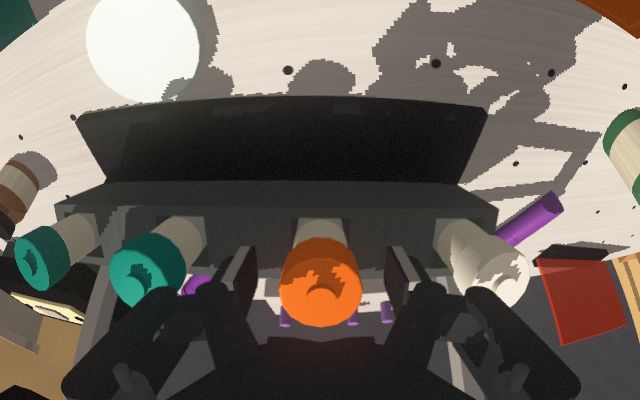

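The orange cap at (320,285) sits midway between the pads (240–400). Next I close on it.

Emit:
apply_moves:
  increments:
    - [[0,0,0,-2,0,-2,-0.5],[0,0,0,-2,0,-2,1],[0,0,0,-2,0,-2,1],[0,0,0,-2,0,-2,1],[0,0,0,-2,0,-2,1]]

```text
t: 4.2
position: [0.5966, 0.0174, 0.1174]
eef_rot: [3.141, 0.611, 3.047]
wrist_force: [-4.2, -0.2, 6.1]
grip_width: 0.0334
grip_force: 59.1
```

Emit:
apply_moves:
  increments:
    - [[0,0,0,0,0,0,1],[0,0,0,0,0,0,1],[0,0,0,0,0,0,1]]

```text
t: 4.45
position: [0.5966, 0.0174, 0.1174]
eef_rot: [3.141, 0.611, 3.047]
wrist_force: [-4.9, -0.4, 6.1]
grip_width: 0.0337
grip_force: 59.1
```

```bash
python3 -c "
from h import *
plan(grasp(42,86))"
```

```text
t 4.45 p [0.5966 0.0174 0.1174] grip 0.033738881187752826 j [-0.01 -0.07  1.86 -0.07  0.74 -1.45]
[0.003, 0.001, 0.003] [0.7, 0.3, 1.8]  |mm| 2 deg 0.2
```

Emit:
apply_moves:
  increments:
    - [[0,0,0,0,0,-6,1],[0,0,0,0,0,-14,1],[0,0,0,0,0,-24,1],[0,0,0,0,0,-34,1],[0,0,0,0,0,-44,1]]

```text
t: 4.87
position: [0.5706, 0.0199, 0.1524]
eef_rot: [3.141, 0.609, 3.047]
wrist_force: [3.0, -0.9, -0.2]
grip_width: 0.0332
grip_force: 59.8
```

Emit:
apply_moves:
  increments:
    - [[0,0,0,0,0,-12,1],[0,0,0,0,0,-24,1],[0,0,0,0,0,-36,1],[0,0,0,0,0,-48,1],[0,0,0,0,0,-60,1]]

```text
t: 5.28
position: [0.5357, 0.0232, 0.201]
eef_rot: [3.141, 0.607, 3.047]
wrist_force: [0.2, 0.5, -1.1]
grip_width: 0.0338
grip_force: 59.8
```

```bash
python3 - <<'E'
from h import *
for n in ["scene","top"]: camera(n)
for n in ["caddy_orange","caddy_teal"]:
    for c in ["scene","top"]:
        for d in place_of(n,c)[:1]: print(n,c,np.round(w(c,d["location"]),4))
# rim corners of caddies at z=85 from top picture mask
k=calibration("top"); E=np.linalg.inv(np.array(k["extrinsics"])); im=camera("top"); hsv=cv2.cvtColor(im,cv2.COLOR_RGB2HSV)
for nm,(lo,hi),(a,b,c,d) in [("orange",(4,18),(180,270,235,300)),("teal",(78,100),(380,480,245,300))]:
    m=np.zeros(im.shape[:2],np.uint8); m[c:d,a:b]=((hsv[c:d,a:b,0]>=lo)&(hsv[c:d,a:b,0]<=hi)&(hsv[c:d,a:b,1]>90))
    cs,_=cv2.findContours(m,cv2.RETR_EXTERNAL,cv2.CHAIN_APPROX_NONE); q=max(cs,key=cv2.contourArea)
    bx=cv2.boxPoints(cv2.minAreaRect(q)); P=[]
    for u,v in bx:
        r=E[:3,:3]@[(u-k["cx"])/k["fx"],(v-k["cy"])/k["fy"],1]; o=E[:3,3]; P.append((o+r*(.085-o[2])/r[2])[:2])
    P=np.array(P); e=P-np.roll(P,1,0); print(nm,P.mean(0).round(4),np.linalg.norm(e,axis=1).round(3),[round(float(np.arctan2(-x[0],x[1])),3) for x in e])
plan()
E
```

```text
caddy_orange scene [ 0.4219  0.2559 -0.0008]
caddy_orange top [ 0.4241  0.2586 -0.0012]
caddy_teal scene [ 0.4196 -0.2617  0.0005]
caddy_teal top [ 0.417  -0.2569  0.0036]
orange [0.4264 0.2512] [0.087 0.162 0.087 0.161] [-1.222, -2.808, 1.913, 0.333]
teal [ 0.4181 -0.2498] [0.083 0.152 0.083 0.152] [-1.567, -3.129, 1.568, 0.013]
t 5.6333 p [0.5366 0.023  0.1992] grip 0.03351002631661018 j [ 0.   -0.34  1.92 -0.07  0.96 -1.45]
```

```bash
python3 - <<'E'
from h import *
a=grasp(42,176)
plan((np.array([.47,.03,.225]),a[1]),down([.44,.06,.22],-.099),down([.433,.223,.21],.32),down([.433,.223,.102],.32))
E
```

```text
t 5.6333 p [0.5366 0.023  0.1992] grip 0.03351002631661018 j [ 0.   -0.34  1.92 -0.07  0.96 -1.45]
[0.002, -0.005, 0.003] [40.3, 0.6, -59.3]  |mm| 72 deg 0.4
[0.0, 0.611, -0.0] [29.8, 26.9, -14.7]  |mm| 43 deg 35.0
[0.0, 0.0, -0.419] [23.1, 161.5, 10.0]  |mm| 163 deg 24.0
[0.0, 0.0, 0.0] [0.0, 0.0, 108.0]  |mm| 108 deg 0.0
```

Emit:
apply_moves:
  increments:
    - [[0,0,0,10,0,-15,1],[0,0,0,20,0,-30,1],[0,0,0,30,0,-45,1],[0,0,0,40,1,-59,1]]

```text
t: 5.97
position: [0.4699, 0.0303, 0.2252]
eef_rot: [-3.141, 0.606, 3.047]
wrist_force: [0.1, -0.0, -0.4]
grip_width: 0.0335
grip_force: 59.8
```

Emit:
apply_moves:
  increments:
    - [[0,0.12,0,6,5,-3,1],[0,0.24,0,12,10,-6,1],[0,0.36,0,18,16,-9,1],[0,0.48,0,24,22,-12,1],[0,0.6,0,30,27,-15,1]]

```text
t: 6.38
position: [0.4402, 0.0608, 0.2214]
eef_rot: [3.141, 0.003, 3.047]
wrist_force: [0.3, 0.0, -1.1]
grip_width: 0.0336
grip_force: 59.8
```

Emit:
apply_moves:
  increments:
    - [[0,0,-0.08,4,30,2,1],[0,0,-0.17,9,64,4,1],[0,0,-0.25,14,98,6,1],[0,0,-0.34,19,132,8,1],[0,0,-0.42,23,161,10,1]]

```text
t: 6.8
position: [0.4323, 0.2248, 0.2099]
eef_rot: [-3.139, 0.006, -2.812]
wrist_force: [1.7, -0.3, -1.0]
grip_width: 0.0337
grip_force: 60.0
```

```bash
python3 - <<'E'
from h import *
plan(down([.433,.223,.102],.32))
im=camera("scene");cv2.imwrite("pics/s1.png",cv2.resize(im[100:280,250:480,::-1],None,fx=3,fy=3))
E
```

```text
t 6.8 p [0.4323 0.2248 0.2099] grip 0.03365717730165376 j [ 0.41 -0.05  1.55 -0.    1.64 -1.5 ]
[-0.003, 0.006, 0.01] [0.6, -1.6, 107.9]  |mm| 108 deg 0.7
```

View pics/s1.png

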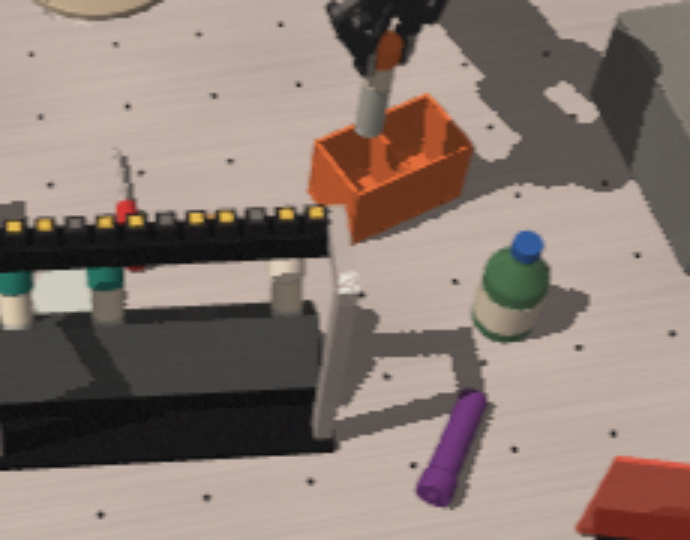

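The orange tube hangs upright at (375,100), with its bottom just above the near-left bay of the orange caddy. I lower it in.

Emit:
apply_moves:
  increments:
    - [[0,0,0,0,-1,22,1],[0,0,0,0,-1,44,1],[0,0,0,0,-1,66,1],[0,0,0,0,-1,84,1],[0,0,0,0,-1,100,1]]

```text
t: 7.27
position: [0.4332, 0.2215, 0.1085]
eef_rot: [-3.138, 0.005, -2.816]
wrist_force: [-0.2, -0.4, -1.2]
grip_width: 0.0337
grip_force: 60.0
```

Emit:
apply_moves:
  increments:
    - [[0,0,0,0,0,2,1],[0,0,0,0,0,4,1],[0,0,0,0,0,6,1],[0,0,0,0,0,8,1],[0,0,0,0,0,10,1]]

```text
t: 7.68
position: [0.4344, 0.222, 0.1018]
eef_rot: [-3.139, 0.009, -2.816]
wrist_force: [0.0, -0.2, -1.8]
grip_width: 0.0335
grip_force: 60.0
```

Emit:
apply_moves:
  increments:
    - [[0,0,0,0,0,2,1],[0,0,0,0,0,3,1],[0,0,0,0,0,4,1],[0,0,0,0,0,5,1],[0,0,0,0,0,6,1]]

```text
t: 8.1
position: [0.4339, 0.2218, 0.0949]
eef_rot: [-3.138, 0.008, -2.816]
wrist_force: [-0.1, -0.2, -1.5]
grip_width: 0.0337
grip_force: 60.0
```

Emit:
apply_moves:
  increments:
    - [[0,0,0,0,0,1,1],[0,0,0,0,0,2,1],[0,0,0,0,0,3,1],[0,0,0,0,0,3,1]]

```text
t: 8.43
position: [0.4347, 0.222, 0.0932]
eef_rot: [-3.138, 0.01, -2.816]
wrist_force: [-1.2, -0.6, 6.2]
grip_width: 0.0333
grip_force: 60.8
```

Emit:
apply_moves:
  increments:
    - [[0,0,0,0,0,0,0.1],[0,0,0,0,0,0,-0.3],[0,0,0,0,0,0,-0.4],[0,0,0,0,0,0,-0.4],[0,0,0,0,0,0,-0.4]]

```text
t: 8.85
position: [0.4338, 0.2218, 0.0917]
eef_rot: [-3.138, 0.007, -2.816]
wrist_force: [0.0, -0.7, -0.2]
grip_width: 0.0601
grip_force: 0.0
```

Emit:
apply_moves:
  increments:
    - [[0,0,0,0,0,-15,-0.4],[0,0,0,0,0,-40,-0.4],[0,0,0,0,0,-70,-0.4],[0,0,0,0,0,-100,-0.4],[0,0,0,0,0,-130,-0.4]]

```text
t: 9.27
position: [0.4326, 0.2218, 0.2231]
eef_rot: [-3.138, 0.007, -2.816]
wrist_force: [0.9, -0.2, -1.2]
grip_width: 0.0594
grip_force: 0.0
```

```bash
python3 - <<'E'
from h import *
camera("scene")
for d in place_of("tube_orange","scene"): print(d["conf"],w("scene",d["location"]))
plan(down([.46,.03,.24],-.099),grasp(-42,176),grasp(-42,86))
E
```

```text
0.56 [0.69777072 0.27357797 0.01429122]
t 9.3667 p [0.4347 0.2227 0.2277] grip 0.059823836510575976 j [ 0.4  -0.06  1.52 -0.    1.66 -1.5 ]
[0.001, 0.017, 0.424] [37.3, -190.7, -12.5]  |mm| 195 deg 24.3
[0.0, -0.611, 0.0] [-86.0, -82.7, 50.8]  |mm| 130 deg 35.0
[0.0, 0.0, 0.0] [-0.0, 0.0, 90.0]  |mm| 90 deg 0.0
```

Emit:
apply_moves:
  increments:
    - [[0,0,0.09,8,-38,-3,-0.5],[0,0,0.17,15,-76,-6,-0.5],[0,0,0.26,22,-114,-9,-0.5],[0,0.017,0.34,30,-152,-11,-0.5],[0,0.017,0.424,37,-190,-12,-0.5]]

```text
t: 9.78
position: [0.4581, 0.0283, 0.2337]
eef_rot: [-3.138, -0.01, 3.039]
wrist_force: [1.0, 0.4, -0.5]
grip_width: 0.0643
grip_force: 0.0
```

Emit:
apply_moves:
  increments:
    - [[0,-0.12,0,-17,-17,10,-0.5],[0,-0.24,0,-34,-34,20,-0.5],[0,-0.36,0,-51,-51,30,-0.5],[0,-0.48,0,-69,-67,40,-0.5],[0,-0.6,0,-86,-83,51,-0.5]]

```text
t: 10.2
position: [0.5359, -0.0623, 0.1829]
eef_rot: [-3.136, 0.599, 3.045]
wrist_force: [0.3, 0.3, -0.6]
grip_width: 0.0639
grip_force: 0.0
```

```bash
python3 look.py w3 tube_teal_a tube_orange; python3 -c "
from h import *
plan(grasp(-42,176),grasp(-42,86))"
```

```text
tube_teal_a 0.94 [ 0.6286 -0.1566  0.0463] [242. 191.]
tube_teal_a 0.75 [ 0.7935 -0.1474  0.0128] [283. 245.]
tube_teal_a 0.59 [ 0.6366 -0.0721  0.0419] [322. 187.]
tube_orange 0.58 [0.6944 0.2715 0.0178] [560. 190.]
t 10.35 p [ 0.5333 -0.0616  0.1796] grip 0.06412285856562229 j [-0.22 -0.32  1.93  0.08  0.95 -1.71]
[-0.003, -0.026, -0.0] [-8.6, 1.1, -5.8]  |mm| 10 deg 1.5
[0.0, 0.0, 0.0] [-0.0, 0.0, 90.0]  |mm| 90 deg 0.0
```

View pics/w3.png

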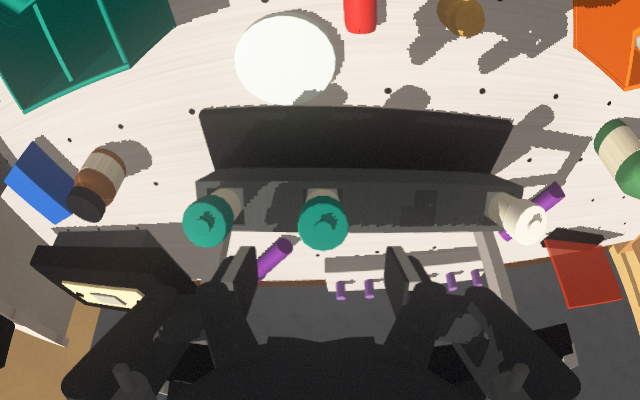

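The teal_a/b cap at (323,222) is centred between the pads; the other teal is at (208,222) and white at (523,222). I approach.

Emit:
apply_moves:
  increments:
    - [[0,-0.026,0,-9,1,-3,-0.5],[0,-0.026,0,-9,1,20,-0.5],[0,-0.026,0,-10,1,42,-0.5],[0,-0.026,0,-10,1,64,-0.5],[0,-0.026,0,-10,1,82,-0.5]]

```text
t: 10.77
position: [0.5912, -0.0647, 0.1214]
eef_rot: [-3.138, 0.619, 3.047]
wrist_force: [-1.2, 0.4, 0.2]
grip_width: 0.0637
grip_force: 0.0
```

Emit:
apply_moves:
  increments:
    - [[0,0,0,0,0,0,-0.5],[0,0,0,0,0,0,-0.5]]

```text
t: 10.93
position: [0.5899, -0.0649, 0.1211]
eef_rot: [-3.138, 0.617, 3.047]
wrist_force: [0.1, -0.5, -0.8]
grip_width: 0.0639
grip_force: 0.0
```

```bash
python3 -c "
from h import *
plan(grasp(-42,86))"
```

```text
t 10.9333 p [ 0.5899 -0.0649  0.1211] grip 0.06387375163994265 j [-0.2  -0.09  1.88  0.08  0.75 -1.71]
[-0.002, 0.006, 0.003] [4.2, -1.2, 4.0]  |mm| 6 deg 0.4
```

Emit:
apply_moves:
  increments:
    - [[0,0.006,0,4,-1,4,-0.5],[0,0.006,0,4,-1,4,-0.5],[0,0.006,0,4,-1,4,1],[0,0.006,0,4,-1,4,1],[0,0.006,0,4,-1,4,1]]

```text
t: 11.35
position: [0.5885, -0.0667, 0.1161]
eef_rot: [-3.137, 0.613, 3.045]
wrist_force: [-3.3, 0.8, 3.3]
grip_width: 0.0337
grip_force: 59.1
```

Emit:
apply_moves:
  increments:
    - [[0,0,0,0,0,0,1],[0,0,0,0,0,0,1],[0,0,0,0,0,0,1]]

```text
t: 11.6
position: [0.5885, -0.0667, 0.1161]
eef_rot: [-3.137, 0.613, 3.045]
wrist_force: [-6.1, 1.4, 6.6]
grip_width: 0.0339
grip_force: 59.1
```

Emit:
apply_moves:
  increments:
    - [[0,0,0,0,0,-6,1],[0,0,0,0,0,-14,1],[0,0,0,0,0,-24,1],[0,0,0,0,0,-34,1],[0,0,0,0,0,-44,1]]

```text
t: 12.02
position: [0.5625, -0.064, 0.1516]
eef_rot: [-3.137, 0.612, 3.045]
wrist_force: [1.1, 0.1, -1.0]
grip_width: 0.0336
grip_force: 59.7
```

Emit:
apply_moves:
  increments:
    - [[0,0,0,0,0,-12,1],[0,0,0,0,0,-24,1],[0,0,0,0,0,-36,1],[0,0,0,0,0,-48,1],[0,0,0,0,0,-60,1]]

```text
t: 12.43
position: [0.5278, -0.0604, 0.2004]
eef_rot: [-3.137, 0.611, 3.045]
wrist_force: [-0.3, 0.2, -0.6]
grip_width: 0.0337
grip_force: 59.7
```

```bash
python3 - <<'E'
from h import *
a=grasp(42,176)
plan((np.array([.47,-.055,.225]),a[1]),down([.44,-.08,.22],-.099),down([.419,-.221,.21],0),down([.419,-.221,.095],0))
E
```

```text
t 12.4333 p [ 0.5278 -0.0604  0.2004] grip 0.03366045093106547 j [-0.22 -0.37  1.94  0.08  0.97 -1.72]
[-0.003, 0.0, 0.002] [33.4, -0.4, -53.4]  |mm| 63 deg 0.2
[0.0, 0.611, -0.0] [25.3, -27.8, -11.6]  |mm| 39 deg 35.0
[0.0, 0.0, -0.099] [7.0, -142.4, 10.0]  |mm| 143 deg 5.7
[0.0, 0.0, 0.0] [0.0, 0.0, 115.0]  |mm| 115 deg 0.0
```

Emit:
apply_moves:
  increments:
    - [[0,0,0,8,0,-13,1],[0,0,0,16,0,-26,1],[0,0,0,25,0,-40,1],[0,0,0,33,0,-53,1]]

```text
t: 12.77
position: [0.4702, -0.0545, 0.2245]
eef_rot: [-3.137, 0.611, 3.045]
wrist_force: [-0.3, 0.3, -0.7]
grip_width: 0.0338
grip_force: 59.7
```

Emit:
apply_moves:
  increments:
    - [[0,0.12,0,5,-5,-3,1],[0,0.24,0,10,-11,-5,1],[0,0.36,0,15,-17,-7,1],[0,0.48,0,20,-23,-9,1],[0,0.605,0,25,-28,-12,1]]

```text
t: 13.18
position: [0.4409, -0.0802, 0.2213]
eef_rot: [-3.138, 0.002, 3.042]
wrist_force: [-0.3, 0.2, 0.1]
grip_width: 0.0335
grip_force: 59.5
```

Emit:
apply_moves:
  increments:
    - [[0,0,-0.02,1,-28,2,1],[0,0,-0.04,3,-56,4,1],[0,0,-0.06,4,-85,6,1],[0,0,-0.08,6,-114,8,1],[0,0,-0.1,7,-142,10,1]]

```text
t: 13.6
position: [0.4197, -0.2217, 0.2106]
eef_rot: [-3.138, 0.006, -3.14]
wrist_force: [0.5, -0.3, -1.2]
grip_width: 0.0334
grip_force: 59.7
```

```bash
python3 - <<'E'
from h import *
plan(down([.419,-.221,.095],0))
a=camera("scene")[100:270,170:400,::-1];b=camera("top")[200:310,180:480,::-1]
a=cv2.resize(a,None,fx=1.7,fy=1.7);b=cv2.resize(b,None,fx=2.6,fy=2.6)
im=np.zeros((290+b.shape[0],780,3),np.uint8);im[:289,:391]=a;im[290:]=b;cv2.imwrite("pics/s2.png",im)
E
```

```text
t 13.6 p [ 0.4197 -0.2217  0.2106] grip 0.033410159361417655 j [-0.56 -0.09  1.58 -0.    1.64 -2.14]
[-0.004, 0.006, 0.002] [1.4, 1.2, 115.6]  |mm| 116 deg 0.4
```

View pics/s2.png

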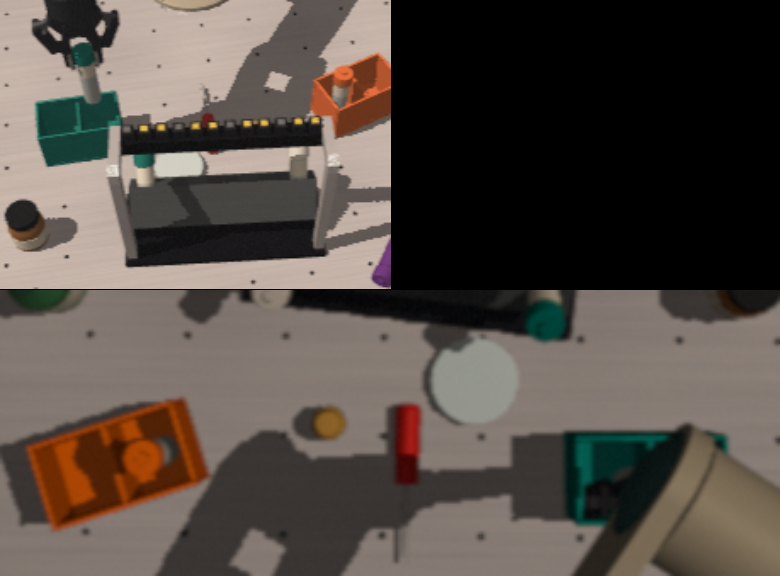

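The orange tube stands upright in its bay, with its cap at (343,75) in the scene crop. The teal tube hangs at (88,80) over the near bay of the teal caddy. I lower it.

Emit:
apply_moves:
  increments:
    - [[0,0,0,1,1,22,1],[0,0,0,1,1,44,1],[0,0,0,1,1,66,1],[0,0,0,1,1,86,1],[0,0,0,1,1,105,1]]

```text
t: 14.12
position: [0.4199, -0.2192, 0.1045]
eef_rot: [-3.138, 0.006, -3.14]
wrist_force: [0.5, 0.1, -0.9]
grip_width: 0.0334
grip_force: 59.9
```

Emit:
apply_moves:
  increments:
    - [[0,0,0,0,0,2,1],[0,0,0,0,0,4,1],[0,0,0,0,0,6,1],[0,0,0,0,0,8,1],[0,0,0,0,0,9,1]]

```text
t: 14.53
position: [0.4209, -0.2202, 0.0973]
eef_rot: [-3.137, 0.008, -3.14]
wrist_force: [1.0, 0.4, -0.7]
grip_width: 0.0337
grip_force: 59.9
```

Emit:
apply_moves:
  increments:
    - [[0,0,0,0,0,1,1],[0,0,0,0,0,2,1],[0,0,0,0,0,2,1]]

```text
t: 14.78
position: [0.4204, -0.2201, 0.0944]
eef_rot: [-3.137, 0.006, -3.14]
wrist_force: [-0.2, 0.1, -0.7]
grip_width: 0.0335
grip_force: 59.9
```

Emit:
apply_moves:
  increments:
    - [[0,0,0,0,0,1,1],[0,0,0,0,0,2,1],[0,0,0,0,0,2,1]]

```text
t: 15.03
position: [0.4203, -0.22, 0.0921]
eef_rot: [-3.138, 0.006, -3.14]
wrist_force: [-0.6, 0.8, -1.0]
grip_width: 0.0338
grip_force: 59.9
```

Emit:
apply_moves:
  increments:
    - [[0,0,0,0,0,1,1],[0,0,0,0,0,1,1],[0,0,0,0,0,1,1]]

```text
t: 15.28
position: [0.4205, -0.2201, 0.0914]
eef_rot: [-3.137, 0.006, -3.14]
wrist_force: [0.4, 0.1, -0.2]
grip_width: 0.0339
grip_force: 60.1
```

Emit:
apply_moves:
  increments:
    - [[0,0,0,0,0,1,1],[0,0,0,0,0,1,1],[0,0,0,0,0,2,1],[0,0,0,0,0,2,1]]

```text
t: 15.62
position: [0.4214, -0.2204, 0.0913]
eef_rot: [-3.136, 0.009, -3.14]
wrist_force: [-1.6, 1.2, 10.2]
grip_width: 0.0333
grip_force: 61.1
```

Contact with the floor at 10 N: I release and go up.

Emit:
apply_moves:
  increments:
    - [[0,0,0,0,0,-1,0.1],[0,0,0,0,0,-1,-0.3],[0,0,0,0,0,-1,-0.4],[0,0,0,0,0,-1,-0.4],[0,0,0,0,0,-1,-0.4]]

```text
t: 16.03
position: [0.4203, -0.22, 0.09]
eef_rot: [-3.138, 0.006, -3.14]
wrist_force: [0.6, -0.0, 0.1]
grip_width: 0.0594
grip_force: 0.0
```

Emit:
apply_moves:
  increments:
    - [[0,0,0,0,0,-15,-0.4],[0,0,0,0,0,-40,-0.4],[0,0,0,0,0,-70,-0.4],[0,0,0,0,0,-100,-0.4],[0,0,0,0,0,-130,-0.4]]

```text
t: 16.45
position: [0.4193, -0.2194, 0.2214]
eef_rot: [-3.138, 0.006, -3.14]
wrist_force: [0.6, -0.6, -0.5]
grip_width: 0.0595
grip_force: 0.0
```

```bash
python3 - <<'E'
from h import *
plan(down([.46,-.15,.235],-.099),grasp(-126,176),grasp(-126,86))
E
```

```text
t 16.45 p [ 0.4193 -0.2194  0.2214] grip 0.05953692926240371 j [-0.56 -0.1   1.57 -0.    1.66 -2.13]
[-0.003, 0.006, 0.1] [-40.8, 69.3, -13.6]  |mm| 82 deg 5.8
[0.0, -0.611, 0.0] [-68.2, 12.4, 45.8]  |mm| 83 deg 35.0
[0.0, 0.0, 0.0] [-0.0, -0.0, 90.0]  |mm| 90 deg 0.0
```

Emit:
apply_moves:
  increments:
    - [[0,0,0.03,-13,23,-5,-0.5],[0,0,0.06,-26,46,-9,-0.5],[0,0.006,0.1,-41,69,-14,-0.5]]

```text
t: 16.7
position: [0.4607, -0.1499, 0.2349]
eef_rot: [-3.138, 0.001, 3.04]
wrist_force: [-0.1, 0.1, -0.5]
grip_width: 0.0639
grip_force: 0.0
```

Emit:
apply_moves:
  increments:
    - [[0,-0.12,0,-14,3,9,-0.5],[0,-0.24,0,-28,5,18,-0.5],[0,-0.36,0,-42,7,27,-0.5],[0,-0.48,0,-55,10,36,-0.5],[0,-0.605,0,-68,12,46,-0.5]]

```text
t: 17.12
position: [0.5302, -0.1454, 0.1892]
eef_rot: [-3.136, 0.613, 3.045]
wrist_force: [0.7, 1.0, -0.1]
grip_width: 0.0639
grip_force: 0.0
```

Emit:
apply_moves:
  increments:
    - [[0,0,0,0,0,0,-0.5],[0,0,0,0,0,0,-0.5]]

```text
t: 17.28
position: [0.5278, -0.145, 0.1867]
eef_rot: [-3.138, 0.599, 3.045]
wrist_force: [0.3, -0.3, 1.8]
grip_width: 0.0643
grip_force: 0.0
```

```bash
python3 look.py w4 tube_teal_a; python3 -c "
from h import *
plan(grasp(-126,176),grasp(-126,86))"
```

```text
tube_teal_a 0.87 [ 0.7953 -0.1464  0.0156] [338. 245.]
tube_teal_a 0.64 [ 0.627  -0.1512  0.0441] [325. 185.]
t 17.3833 p [ 0.5299 -0.1458  0.1905] grip 0.06413660927904966 j [-0.43 -0.29  1.9   0.22  0.97 -1.97]
[-0.003, -0.006, 0.003] [1.5, 1.3, 0.5]  |mm| 2 deg 0.4
[0.0, 0.0, 0.0] [-0.0, -0.0, 90.0]  |mm| 90 deg 0.0
```

View pics/w4.png

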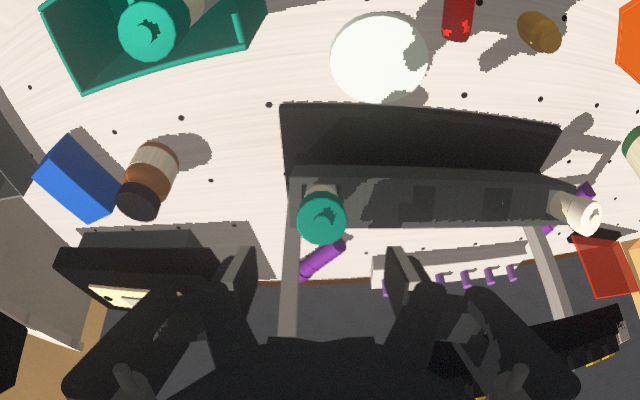

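The remaining teal cap at (321,219) is centred between the pads, and the first teal stands in its caddy at (147,30). I grasp and draw it.

Emit:
apply_moves:
  increments:
    - [[0,-0.006,0,1,0,18,-0.5],[0,-0.006,0,1,0,37,-0.5],[0,-0.006,0,1,0,55,-0.5],[0,-0.006,0,1,0,73,-0.5],[0,-0.006,0,1,0,90,-0.5]]

```text
t: 17.8
position: [0.5814, -0.1512, 0.1152]
eef_rot: [-3.136, 0.612, 3.047]
wrist_force: [0.6, 0.1, -0.1]
grip_width: 0.0643
grip_force: 0.0
```

Emit:
apply_moves:
  increments:
    - [[0,0,0,0,0,0,-0.5],[0,0,0,0,0,0,-0.5]]

```text
t: 17.97
position: [0.5802, -0.1508, 0.1145]
eef_rot: [-3.137, 0.61, 3.046]
wrist_force: [0.7, -0.4, 0.7]
grip_width: 0.0642
grip_force: 0.0
```

```bash
python3 -c "
from h import *
plan(grasp(-126,86))"
```

```text
t 17.9667 p [ 0.5802 -0.1508  0.1145] grip 0.06423177189446146 j [-0.39 -0.06  1.85  0.24  0.77 -1.99]
[-0.003, -0.0, 0.003] [-0.6, 1.3, -0.7]  |mm| 2 deg 0.2
```

Emit:
apply_moves:
  increments:
    - [[0,0,0,0,0,0,0],[0,0,0,0,0,0,1],[0,0,0,0,0,0,1],[0,0,0,0,0,0,1],[0,0,0,0,0,0,1]]

```text
t: 18.38
position: [0.5799, -0.1509, 0.1158]
eef_rot: [-3.136, 0.614, 3.046]
wrist_force: [-4.5, 1.3, 6.7]
grip_width: 0.0336
grip_force: 59.1
```

Emit:
apply_moves:
  increments:
    - [[0,0,0,0,0,0,1],[0,0,0,0,0,0,1]]

```text
t: 18.55
position: [0.58, -0.1509, 0.1158]
eef_rot: [-3.136, 0.614, 3.046]
wrist_force: [-4.4, 2.0, 6.5]
grip_width: 0.0337
grip_force: 59.1
```

Emit:
apply_moves:
  increments:
    - [[0,0,0,0,0,-6,1],[0,0,0,0,0,-14,1],[0,0,0,0,0,-24,1],[0,0,0,0,0,-34,1],[0,0,0,0,0,-44,1]]

```text
t: 18.97
position: [0.5539, -0.148, 0.1509]
eef_rot: [-3.137, 0.612, 3.045]
wrist_force: [2.1, -0.6, -0.1]
grip_width: 0.034
grip_force: 59.7
```

Emit:
apply_moves:
  increments:
    - [[0,0,0,0,0,-12,1],[0,0,0,0,0,-24,1],[0,0,0,0,0,-36,1],[0,0,0,0,0,-48,1],[0,0,0,0,0,-60,1]]

```text
t: 19.38
position: [0.519, -0.1442, 0.1995]
eef_rot: [-3.137, 0.611, 3.045]
wrist_force: [0.6, 0.3, 0.2]
grip_width: 0.0333
grip_force: 59.7
```

```bash
python3 - <<'E'
from h import *
a=grasp(42,176)
plan((np.array([.47,-.135,.26]),a[1]),down([.45,-.15,.26],-.099),down([.419,-.296,.255],0),down([.419,-.296,.098],0))
E
```

```text
t 19.3833 p [ 0.519  -0.1442  0.1995] grip 0.033331797521783106 j [-0.44 -0.33  1.91  0.23  0.99 -1.98]
[-0.003, -0.0, 0.002] [5.9, 4.1, -78.1]  |mm| 78 deg 0.2
[0.0, 0.611, -0.0] [15.1, -16.9, -10.6]  |mm| 25 deg 35.0
[0.0, 0.0, -0.099] [16.4, -148.3, 5.0]  |mm| 149 deg 5.7
[0.0, 0.0, 0.0] [0.0, 0.0, 157.0]  |mm| 157 deg 0.0
```

Emit:
apply_moves:
  increments:
    - [[0,0,0,1,1,-20,1],[0,0,0,3,2,-40,1],[0,0,0,5,3,-60,1],[0,0,0,6,4,-78,1]]

```text
t: 19.72
position: [0.4696, -0.135, 0.2603]
eef_rot: [-3.137, 0.611, 3.046]
wrist_force: [0.5, -0.3, -0.2]
grip_width: 0.0336
grip_force: 59.7
```

Emit:
apply_moves:
  increments:
    - [[0,0.12,0,3,-3,-2,1],[0,0.24,0,6,-6,-4,1],[0,0.36,0,9,-10,-6,1],[0,0.48,0,12,-14,-8,1],[0,0.608,0,15,-17,-11,1]]

```text
t: 20.13
position: [0.4499, -0.1506, 0.2613]
eef_rot: [-3.137, 0.002, 3.042]
wrist_force: [-0.4, -0.7, -1.1]
grip_width: 0.0336
grip_force: 59.6
```

Emit:
apply_moves:
  increments:
    - [[0,0,-0.02,3,-30,1,1],[0,0,-0.04,6,-60,2,1],[0,0,-0.06,9,-90,3,1],[0,0,-0.08,13,-120,4,1],[0,0,-0.1,16,-148,5,1]]

```text
t: 20.55
position: [0.4191, -0.2973, 0.2556]
eef_rot: [-3.137, 0.005, -3.14]
wrist_force: [-0.5, -0.1, -0.1]
grip_width: 0.0333
grip_force: 59.8
```

Emit:
apply_moves:
  increments:
    - [[0,0,0,0,0,0,1],[0,0,0,0,0,0,1]]

```text
t: 20.72
position: [0.4193, -0.2968, 0.2552]
eef_rot: [-3.138, 0.005, 3.14]
wrist_force: [-0.1, -0.4, -0.0]
grip_width: 0.0336
grip_force: 59.9
```

```bash
python3 - <<'E'
from h import *
plan(down([.419,-.296,.098],0))
im=camera("scene");cv2.imwrite("pics/s3.png",cv2.resize(im[100:270,150:400,::-1],None,fx=3,fy=3))
E
```

```text
t 20.7167 p [ 0.4193 -0.2968  0.2552] grip 0.03356333525828617 j [-0.69  0.01  1.4   0.    1.73 -2.26]
[-0.004, 0.005, -0.002] [1.1, 1.4, 157.2]  |mm| 157 deg 0.4
```

View pics/s3.png

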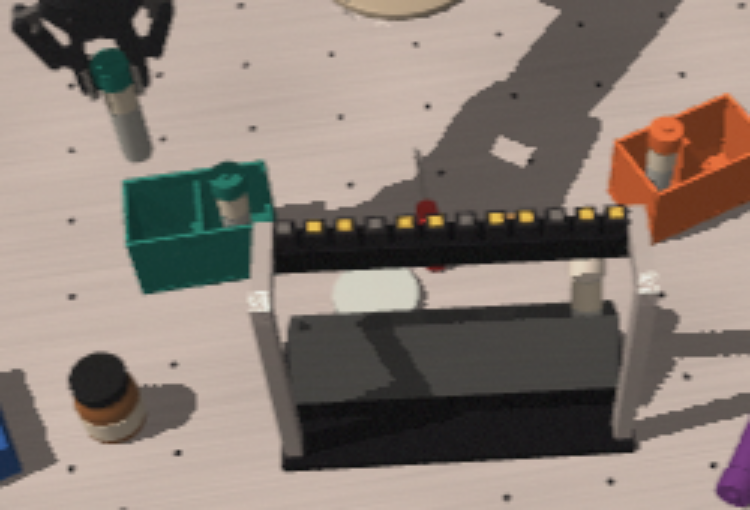

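The first teal at (228,190) and the orange at (663,150) stand upright. The second teal hangs at (120,110) above the empty outer bay. I lower it.

Emit:
apply_moves:
  increments:
    - [[0,0,0,1,1,28,1],[0,0,0,1,1,56,1],[0,0,0,1,1,84,1],[0,0,0,1,1,112,1],[0,0,0,1,1,140,1]]

```text
t: 21.18
position: [0.4204, -0.2944, 0.1145]
eef_rot: [-3.137, 0.007, -3.139]
wrist_force: [-0.3, 0.2, -1.9]
grip_width: 0.0337
grip_force: 59.9
```

Emit:
apply_moves:
  increments:
    - [[0,0,0,0,0,4,1],[0,0,0,0,0,8,1],[0,0,0,0,0,12,1],[0,0,0,0,0,16,1],[0,0,0,0,0,18,1]]

```text
t: 21.6
position: [0.421, -0.2961, 0.0984]
eef_rot: [-3.136, 0.008, -3.14]
wrist_force: [0.5, 0.8, -0.1]
grip_width: 0.0333
grip_force: 59.9
```

Emit:
apply_moves:
  increments:
    - [[0,0,0,0,0,1,1],[0,0,0,0,0,2,1],[0,0,0,0,0,2,1]]

```text
t: 21.85
position: [0.4204, -0.2959, 0.0954]
eef_rot: [-3.137, 0.007, -3.14]
wrist_force: [-0.8, -0.9, -2.0]
grip_width: 0.0335
grip_force: 59.9
```

Emit:
apply_moves:
  increments:
    - [[0,0,0,0,0,1,1],[0,0,0,0,0,2,1],[0,0,0,0,0,2,1]]

```text
t: 22.1
position: [0.4203, -0.2958, 0.093]
eef_rot: [-3.137, 0.006, -3.14]
wrist_force: [0.1, -0.0, 0.3]
grip_width: 0.0335
grip_force: 59.9
```

Emit:
apply_moves:
  increments:
    - [[0,0,0,0,0,1,1],[0,0,0,0,0,1,1],[0,0,0,0,0,1,1]]

```text
t: 22.35
position: [0.4203, -0.2958, 0.0921]
eef_rot: [-3.137, 0.006, -3.14]
wrist_force: [0.5, -0.3, -1.0]
grip_width: 0.0333
grip_force: 59.9
```

Emit:
apply_moves:
  increments:
    - [[0,0,0,0,0,1,1],[0,0,0,0,0,1,1],[0,0,0,0,0,1,1]]

```text
t: 22.6
position: [0.4203, -0.2958, 0.0911]
eef_rot: [-3.137, 0.006, -3.14]
wrist_force: [0.9, -0.3, 0.1]
grip_width: 0.0337
grip_force: 59.9
```

Emit:
apply_moves:
  increments:
    - [[0,0,0,0,0,1,1],[0,0,0,0,0,1,1],[0,0,0,0,0,1,1]]

```text
t: 22.85
position: [0.4207, -0.296, 0.0907]
eef_rot: [-3.137, 0.007, -3.14]
wrist_force: [-0.1, 1.4, 3.5]
grip_width: 0.0336
grip_force: 60.3
```

Contact: I release, rise, and check.

Emit:
apply_moves:
  increments:
    - [[0,0,0,0,0,0,0.1],[0,0,0,0,0,0,-0.3],[0,0,0,0,0,0,-0.4],[0,0,0,0,0,0,-0.4],[0,0,0,0,0,0,-0.4]]

```text
t: 23.27
position: [0.4203, -0.2958, 0.09]
eef_rot: [-3.137, 0.006, -3.14]
wrist_force: [0.8, -0.3, 0.1]
grip_width: 0.0594
grip_force: 0.0
```

Emit:
apply_moves:
  increments:
    - [[0,0,0,0,0,-15,-0.4],[0,0,0,0,0,-40,-0.4],[0,0,0,0,0,-75,-0.4],[0,0,0,0,0,-110,-0.4],[0,0,0,0,0,-150,-0.4]]

```text
t: 23.68
position: [0.4189, -0.2947, 0.2406]
eef_rot: [-3.139, 0.004, -3.14]
wrist_force: [1.2, -1.2, -0.4]
grip_width: 0.0597
grip_force: 0.0
```

Emit:
apply_moves:
  increments:
    - [[0,0,0,0,0,0,-0.4],[0,0,0,0,0,0,-0.4],[0,0,0,0,0,0,-0.4]]

```text
t: 23.93
position: [0.4193, -0.2951, 0.2395]
eef_rot: [-3.138, 0.006, -3.14]
wrist_force: [-0.2, 0.4, -0.3]
grip_width: 0.06
grip_force: 0.0
```

```bash
python3 - <<'E'
from h import *
im=camera("scene");cv2.imwrite("pics/s4.png",cv2.resize(im[100:270,150:400,::-1],None,fx=3,fy=3))
E
```

```text
(no output)
```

View pics/s4.png

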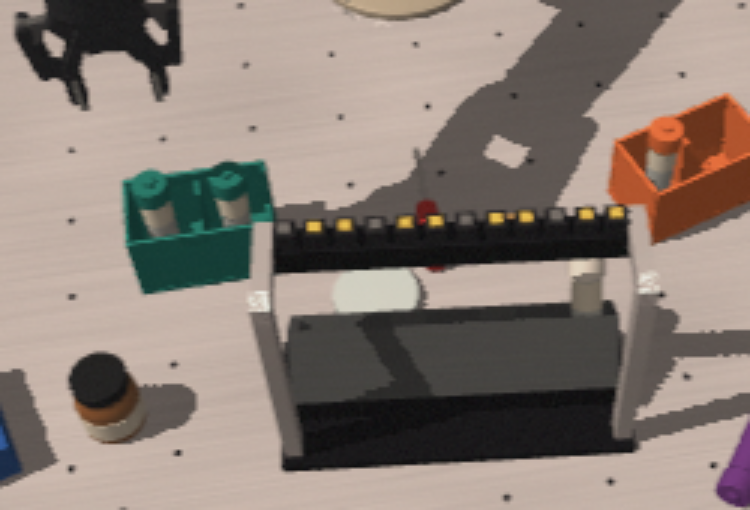

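The teal tubes at (152,200) and (230,190) and the orange one at (663,150) all stand upright in their caddies. The white tube is still in the rack at (586,285), and the hand is clear.

```bash
python3 -c "
from plant import order
print(order.sign_off())"
```

```text
the job is handed in; nothing more can be done
None
```

I handed the job in at about 24 s: both teal tubes stand in the teal caddy and the orange one in the orange caddy, with the white tube still in the rack and nothing else seen to have moved; the sign-off gave no verdict.

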